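Return the sampling kit to its outline mats

ROBOT

A 6-joint arm with a two-finger parallel gripper is mounted at the origin on the work surface. World frame = base frame: x ahead of the robot, y to its left, z up, the work surface at z = 0. Lengths are in m, angles in rad, forces in N, time in s.
With the tool pointing down it reaches from about 0.375 to 0.9 m from the base axis. Payload 3.1 kg.
Tool frame: the origin (TCP) lies between the finger pads; the fingertips stand robot.finger_overhang ahead of it and the grasp point (between the pads) lies 3 mm ahead of it (robot.finger_overhang is the distance from the TCP to the fingertips, in m); z points along the fingers, y is the line along which they close (so a half turn about z gives the same grasp; the last joint's range is limited). The gripper opens to 87 mm and grips with 3 to 60 N. Pads are 19 mm wide; open, the fingers measure 117 mm over their backs; the gripper's body (75 mm by 190 mm) begins 51 mm behind the grasp point.
Start: joints at [-0.178, 0.527, 1.433, -0, 1.181, -0.178], TCP at [0.625, 0, 0.245] pointing down, gripper open.
Joint ranges: [-3.08, 3.08], [-0.75, 2.2], [0.22, 2.44], [-1.43, 4.57], [0, 2.65], [-2.85, 2.85]. Speed limits (rad/s): [2.79, 2.79, 3.14, 3.14, 3.14, 3.14].

INTERFACE

Orientations are given as a unit quaternion [x, y, z, w].
In Python, from rig import get_obs, vision, hand_in, nets, robot gives the robot as it stands.
- The arm moves only by the tool apply_moves, never from a script. Its argument "series" is a list of rows, each an object with "offset": the shift along the world's x, y, z in cm, a list of three; "rot": the turn, a rotation vector about the world's x, y, z in degrees, a list of three. A call has 1 to 20 rows; each row is the pose to reach, as a shift and turn from the pose commanded when the call began; what a row does not reach only later rows make up. A row lasts 1/10 s, in which the tool goes at most 50 mm and 8.59 degrees, less where a joint would pass 70% of its speed; a pose out of reach is approached as far as the arm can. A call with a gripper value outside its range is refused whole. "hand" is the opening, from 0 (shut) to 1 (fully open), set as the call begins (left out, the last holds). The fingers move at their own pace and stop on an object; "newtons" is the grip in N (left out, the last holds). Time passes only in rows, so rows that repeat a pose let the fingers close. It gives the time, the measured TCP pose, the force, the opening and the grip force at its end, in the units of the state.
- get_obs(): the state, without advancing time (a new reading comes with each control period).
- vision.camera(name): name is "scene" or "side" or "wrist"; returns the picture (384x512x3 uint8, red, green, blue); there is no depth.
- vision.calibration(name): a dict with "K" (3x3 intrinsics, pixels), "R" (3x3) and "t" (3): a world point X has camera coordinates R X + t. Camera axes: x right, y down, z forward; pixel columns grow to the right and rows downward; lengths in m; the calibration is good to about 2 mm. The wrist camera is an equidistant fisheye: a pixel r from the principal point sees the ray r / f radians off the axis. A picture is of the moment at which its call begins: read the wrist's pose just before it. calibration takes no time and is no camera call; for the wrist camera it gives the pose at the moment of the call.
- hand_in(): hands the job in; it is judged then, once.
Trained networks look in the newest picture that a camera, given by its name, has taken for a name from the list of things; names that differ only in an ending like _2 or _b are one class to them, and where a whole thing is asked for, a point or a joint stands for the part that bears it (a point fixed in the world has none). Each returns a list of dicts, best first, with "conf" (0 to 1); they miss things now and then, are a little off and sometimes report something else, mostly with a low value. They report only what shows in the picture. A call takes as long as a camera call. They do not tell look-alikes from the thing itself.
- nets.search_frame(camera, query): "centre" ([x, y, z] in m, in world coordinates, good to about 4 mm: the middle of the surface that is visible of it).
- nets.spot_point(camera, query): "centre" ([x, y, z] in m, in world coordinates, good to about 4 mm: a listed point, or the origin of a listed thing).
The state is a dict: "time": time; "q": joint angles; "joint_velocities": joint speeds; "joint_torque": joint torques, N m; "position": TCP position; "tool_rot": TCP orientation; "ft_force": force on the tool from outside, world axes, zero at the start; "moment": the same for the moment, N m; "grip_width": finger opening in m; "grip_force": force on a finger pad.
Only numpy, scipy, OpenCV 4.12 (cv2) and the standard library are available. Lean on these libraries where they do the work, as an engineer would, in place of code of your own. Each camera call takes 0.05 s, during which the arm holds its last target. There are 200 camera calls.

TASK

Put the night sampling kit back on the bench's outline mats: stand the torch, the red-lidded jar, the amber flask and the measuring cylinder upright, each centred in the outline of its own colour and shape (torch on the yellow mat, jar on the red, flask on the orange rectangle and squared up with it, cylinder on the blue). Set each one down rather than dropping it, and leave the upturned grey cup and the rinse bottle where they stand.

Things in the scene. Friction and masses are not known exactly. Their poses are not given: they have to be found in the camera images.
- torch: Black torch standing on its lens head, 130 mm tall: head 48 mm diameter up to 38 mm, tapering to a barrel 32 mm in diameter from 56 mm up to the top; thin yellow bands and a yellow disc on top. About 0.24 kg. Grip the barrel, e.g. 95 mm up. Origin: centre of the underside; z up along its axis. Stands on the bench at the start; its yaw does not matter.
- jar: White round sample jar, 60 mm in diameter all the way up, 100 mm tall, the top 19 mm being a red lid that is fixed on. About 0.28 kg. Grip it from above across its diameter, e.g. 75 mm up. Origin: centre of the underside; z up along its axis. Stands on the bench at the start; its yaw does not matter.
- flask: Amber rectangular reagent flask with a white round cap (28 mm diameter): body 62 mm (its x) by 36 mm (its y), 95 mm tall, 118 mm to the top of the cap. About 0.26 kg. Grip it across the 36 mm sides (along its y), e.g. 75 mm up. Origin: centre of the underside; z up. Stands on the bench at the start, turned up to 70 degrees either way.
- cylinder: White measuring cylinder with a blue round foot, 130 mm tall: foot 56 mm in diameter and 7 mm thick, sloping to the tube at 14 mm up; tube 28 mm in diameter with thin blue rings, grey top. About 0.13 kg. Grip the tube, e.g. 95 mm up. Origin: centre of the underside; z up along its axis. Stands on the bench at the start; its yaw does not matter.
- mat_torch: Fixed mat, 100 x 100 x 3 mm, flat on the bench. Origin: centre of its underside (top is 3 mm higher); z up; turned up to 20 degrees. Yellow mat with a black disc (44 mm) at its centre inside a black circle outline of 68 mm inner diameter: the place of the torch.
- mat_jar: Fixed mat, 100 x 100 x 3 mm, flat on the bench. Origin: centre of its underside (top is 3 mm higher); z up; turned up to 20 degrees. Grey mat with a red disc (56 mm) at its centre inside a red circle outline of 80 mm inner diameter: the place of the red-lidded jar.
- mat_flask: Fixed mat, 100 x 100 x 3 mm, flat on the bench. Origin: centre of its underside (top is 3 mm higher); z up; turned up to 20 degrees. Grey mat with an orange 58 x 32 mm rectangle at its centre inside an orange rectangular outline, inside 82 mm (along the mat's x) by 56 mm (along its y): the place of the amber flask, its long side along the mat's x, either way round.
- mat_cylinder: Fixed mat, 100 x 100 x 3 mm, flat on the bench. Origin: centre of its underside (top is 3 mm higher); z up; turned up to 20 degrees. Grey mat with a blue disc (52 mm) at its centre inside a blue circle outline of 76 mm inner diameter: the place of the measuring cylinder.
- cup: Bystander: small upturned grey cup, 44 mm in diameter, 40 mm tall, loose on the bench in the middle between the things and the mats. Origin: centre of its underside.
- rinse: Bystander: white rinse bottle with a green cap and a thin white spout, 60 mm in diameter, 150 mm tall, loose at the left edge of the work. Origin: centre of its underside.
Things that resemble listed ones, but are neither listed nor needed, are in the scene too. Several things look just like the flask: the one meant starts farthest to the robot's left.

How it is judged:
By the outcome, as a careful person would: the job done as asked, in the order asked, and still so for the second after the job is handed in, with the robot touching nothing.
It also fails if it takes over 112 s, if anything falls off the work surface, if the arm or the gripper's body presses on something with over 40 N, if the wrist force passes 120 N, or if a joint passes its speed limit or range.

## Working session

There is one attempt and no reset: what is moved stays moved. The work goes in short steps, Python scripts to look and compute and a tool call to move; the robot and the scene stay as the last step left them, time stands still between calls to the robot, and variables do not carry over. Pictures are saved under pics/ and viewed, at most 14 in all, crops included, and the job is handed in when it is done.

Besides the shell and the picture viewer there is one more tool, called after "Call:" as name([rows], argument=value, ...), one row to a line, values as JSON. apply_moves: Moves the arm, as the interface text tells. Its arguments: {"type":"object","properties":{"series":{"type":"array"},"hand":{"type":"number"},"newtons":{"type":"number"}},"required":["series"]}

```bash
mkdir -p pics; ls
python3 - <<'E'
from rig import get_obs, vision, nets, robot
import cv2
print(get_obs()); print(robot.finger_overhang)
for c in ("scene","side"):
    im=vision.camera(c); cv2.imwrite(f"pics/{c}0.png",im[:,:,::-1])
    for q in ("torch","jar","flask","cylinder","mat_torch","mat_jar","mat_flask","mat_cylinder","cup","rinse"):
        r=nets.spot_point(c,q); print(c,q,[( [round(v,3) for v in d["centre"]],round(d["conf"],2)) for d in r])
E
```

```text
pics
{'time': 0.0, 'q': array([-1.78515756e-01,  5.28483599e-01,  1.43388713e+00, -6.54535285e-06,
        1.18140206e+00, -1.78506768e-01]), 'joint_velocities': array([ 6.97571593e-04,  1.70015180e-03, -1.75973021e-05, -5.27832496e-04,
        7.74629343e-04, -8.97923218e-04]), 'joint_torque': array([-5.45745443e-04, -4.40045428e+01, -1.76593530e+01,  6.32597599e-02,
        5.83207863e-02, -1.53719384e-04]), 'position': array([6.24318801e-01, 1.40785299e-04, 2.43565704e-01]), 'tool_rot': array([ 7.07108658e-01,  7.07104064e-01, -6.24166893e-04, -8.93687233e-04]), 'ft_force': array([0.07194235, 0.15431428, 0.48545363]), 'moment': array([0.0197107 , 0.01269193, 0.02879097]), 'grip_force': 0.0, 'grip_width': 0.08728624538644289}
0.022
scene torch [([0.487, -0.111, 0.001], 0.57)]
scene jar [([0.454, -0.309, 0.002], 0.68)]
scene flask [([0.412, 0.026, 0.0], 0.8), ([0.366, -0.066, -0.002], 0.73), ([0.475, 0.329, 0.004], 0.73), ([0.473, 0.121, -0.003], 0.62)]
scene cylinder [([0.474, 0.33, 0.002], 0.76)]
scene mat_torch [([0.651, -0.288, 0.001], 0.81), ([0.529, 0.486, -0.002], 0.36)]
scen
[... 225 characters left out ...]
.114, -0.003], 0.92)]
side jar [([0.454, -0.307, 0.0], 0.63), ([0.547, 0.002, 0.002], 0.45), ([0.652, -0.287, -0.004], 0.21), ([0.53, 0.488, 0.001], 0.21)]
side flask [([0.412, 0.027, 0.002], 0.78), ([0.468, 0.125, 0.001], 0.65), ([0.369, -0.062, -0.002], 0.62)]
side cylinder [([0.654, 0.079, -0.0], 0.72), ([0.473, 0.324, -0.0], 0.66)]
side mat_torch [([0.656, -0.288, -0.0], 0.72)]
side mat_jar [([0.625, -0.1, 0.001], 0.65)]
side mat_flask [([0.622, 0.268, 0.001], 0.62), ([0.53, 0.484, -0.001], 0.18)]
side mat_cylinder [([0.654, 0.078, 0.0], 0.89), ([0.546, 0.005, -0.001], 0.53)]
side cup [([0.55, 0.003, -0.001], 0.56), ([0.482, -0.113, 0.001], 0.48)]
side rinse [([0.529, 0.485, 0.0], 0.89)]
```

View pics/scene0.png

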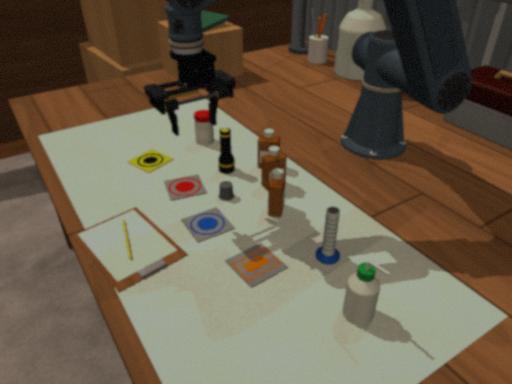

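View pics/side0.png

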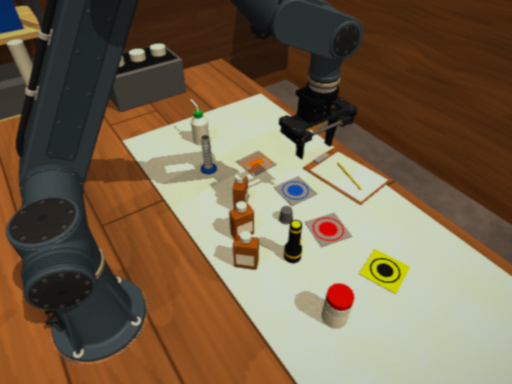

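Scene: flask look-alikes at (277,192), (273,168) and (268,145), world y ≈ 0.12, 0.03, -0.06. The robot's left is +y, so (277,192) is the one meant. The torch is at (227,150), jar (203,127), cylinder (331,238), and mats at (150,160), (186,187), (208,222), (257,263). I'll confirm with an enlarged crop and look through the wrist camera.

Run:
```python
from rig import vision
import cv2, numpy as np
a=cv2.imread("pics/scene0.png")[110:300,180:360]; b=cv2.imread("pics/side0.png")[140:280,210:340]
A=cv2.resize(a,(400,422),interpolation=cv2.INTER_CUBIC);B=cv2.resize(b,(392,422),interpolation=cv2.INTER_CUBIC)
cv2.imwrite("pics/crop1.png",np.hstack([A,B]))
w=vision.camera("wrist"); cv2.imwrite("pics/wrist0.png",w[:,:,::-1])
c=vision.calibration("wrist"); print(c)
```

```text
{'K': array([[297.31863964,   0.        , 254.3953249 ],
       [  0.        , 297.31863964, 192.35643386],
       [  0.        ,   0.        ,   1.        ]]), 'R': array([[ 9.99998377e-01,  1.76662941e-03, -3.54614326e-04],
       [ 1.79460408e-03, -9.58834006e-01,  2.83961491e-01],
       [ 1.61638445e-04, -2.83961666e-01, -9.58835620e-01]]), 't': array([-0.62471325, -0.0347604 ,  0.39082982])}
```

View pics/crop1.png

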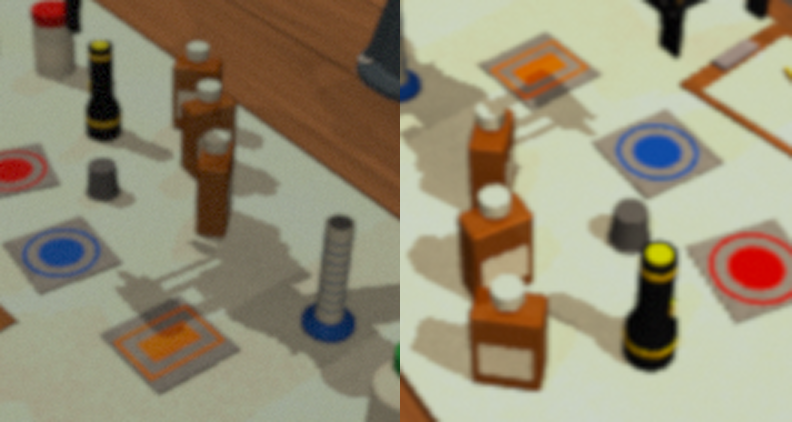

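View pics/wrist0.png

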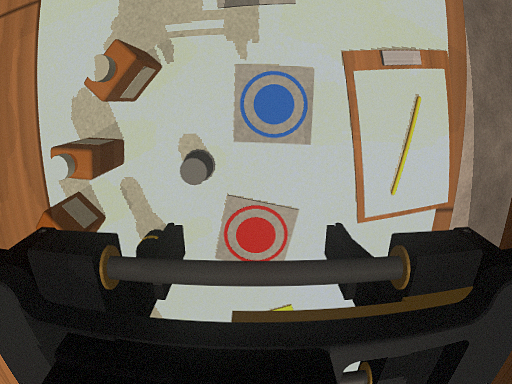

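Wrist (up = +y, right = +x) shows flasks at (122,70), (90,155) and (72,215). The top one at (122,70) is farthest left (+y), so it is the target. The blue disc is at (273,104) and the red at (256,235). Next come two views, one for each half of the scene.

Create h.py:
```python
import numpy as np, cv2
from rig import get_obs, vision, nets, robot
def plane(px, c, z, fish=True):
    px=np.atleast_2d(np.asarray(px,float)); K=c["K"]; R=c["R"]; t=c["t"]
    u=(px-[K[0,2],K[1,2]])/[K[0,0],K[1,1]]
    if fish:
        th=np.linalg.norm(u,axis=1,keepdims=True)+1e-9
        d=np.hstack([u/th*np.sin(th),np.cos(th)])
    else: d=np.hstack([u,np.ones((len(u),1))])
    d=d@R; o=-R.T@t
    return o[:2]+d[:,:2]*((z-o[2])/d[:,2:])
def wpix(X,c):
    p=c["R"]@np.asarray(X,float)+c["t"]; r=np.hypot(p[0],p[1]); th=np.arctan2(r,p[2])
    return p[:2]/max(r,1e-9)*th*c["K"][0,0]+[c["K"][0,2],c["K"][1,2]]
def snap(name,cam="wrist"):
    c=vision.calibration(cam); im=vision.camera(cam)[:,:,::-1].copy(); cv2.imwrite(f"pics/{name}.png",im); return im,c
HSV=dict(yellow=((22,100,80),(35,255,255)),blue=((105,120,50),(125,255,255)),orange=((8,150,150),(20,255,255)),red=((172,140,80),(6,255,255)))
def mask(im,col):
    h=cv2.cvtColor(im,cv2.COLOR_BGR2HSV); lo,hi=HSV[col]
    if lo[0]>hi[0]: return cv2.inRange(h,lo,(180,255,255))|cv2.inRange(h,(0,)+lo[1:],hi)
    return cv2.inRange(h,lo,hi)
def blobs(m,c,z,minpx=60):
    n,l,s,ce=cv2.connectedComponentsWithStats(m,connectivity=4)
    for i in range(1,n):
        if s[i,4]<minpx: continue
        cs,_=cv2.findContours((l==i).astype(np.uint8),cv2.RETR_EXTERNAL,cv2.CHAIN_APPROX_NONE)
        P=plane(cs[0][:,0],c,z).astype(np.float32); r=cv2.minAreaRect(P*1000)
        (ex,ey),_r=cv2.minEnclosingCircle(P*1000)
        print("px",ce[i].round(),"n",s[i,4],"rect mm",np.round(r[0],1),np.round(r[1],1),round(r[2],1),"circ",round(ex,1),round(ey,1),"r",round(_r,1))
```

```text
(no output)
```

Call:
apply_moves([
  {"offset": [-5, -38, 8], "rot": [0, 0, 0]},
  {"offset": [-5, -38, 8], "rot": [0, 0, 0]},
  {"offset": [-5, -38, 8], "rot": [0, 0, 0]},
  {"offset": [-5, -38, 8], "rot": [0, 0, 0]},
  {"offset": [-5, -38, 8], "rot": [0, 0, 0]},
  {"offset": [-5, -38, 8], "rot": [0, 0, 0]},
  {"offset": [-5, -38, 8], "rot": [0, 0, 0]},
  {"offset": [-5, -38, 8], "rot": [0, 0, 0]},
  {"offset": [-5, -38, 8], "rot": [0, 0, 0]},
  {"offset": [-5, -38, 8], "rot": [0, 0, 0]},
  {"offset": [-5, -38, 8], "rot": [0, 0, 0]},
  {"offset": [-5, -38, 8], "rot": [0, 0, 0]},
], hand=1)

```text
time: 2.35
position: [0.5752, -0.3781, 0.3242]
tool_rot: [0.706, 0.708, 0.0, -0.001]
ft_force: [-0.5, 0.2, -0.1]
grip_width: 0.087
grip_force: 0.0
```

Run:
```python
from h import *
im,c=snap("w1")
for col,z in (("yellow",.003),("yellow",.13),("red",.003),("red",.1),("blue",.003)):
    print(col,z); blobs(mask(im,col),c,z)
print(get_obs()["position"])
```

```text
yellow 0.003
px [304.  99.] n 2117 rect mm [ 652.5 -285.9] [ 99.7 100.3] 19.4 circ 652.0 -286.0 r 69.4
px [305. 100.] n 934 rect mm [ 652. -286.] [67.7 67.6] 1.8 circ 652.4 -285.8 r 34.8
yellow 0.13
px [304.  99.] n 2117 rect mm [ 631.1 -289.6] [72.2 72.7] 19.4 circ 630.8 -289.7 r 50.3
px [305. 100.] n 934 rect mm [ 630.8 -289.7] [49. 49.] 1.8 circ 631.0 -289.6 r 25.2
red 0.003
px [289.   6.] n 133 rect mm [ 627.4 -132.7] [70.6 18.2] 3.2 circ 626.9 -123.7 r 35.3
px [160. 117.] n 1629 rect mm [ 423.3 -311.1] [74.2 73.8] 19.7 circ 424.7 -312.0 r 38.9
red 0.1
px [289.   6.] n 133 rect mm [ 616.4 -167.8] [55.8 14.3] 3.2 circ 616.0 -160.7 r 27.9
px [160. 117.] n 1629 rect mm [ 455.2 -308.6] [58.6 58.3] 19.7 circ 456.3 -309.4 r 30.7
blue 0.003
[ 0.57534597 -0.3781409   0.32432119]
```

View pics/w1.png

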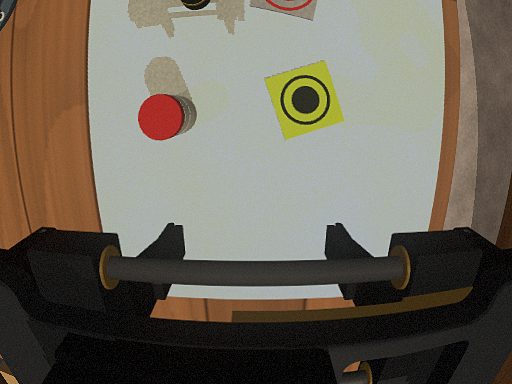

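Wrist: the yellow mat is at (304,99) and the jar lid at (160,117), and the sizes match. Next, a view of the torch and the red mat.

Call:
apply_moves([
  {"offset": [-2, 15, 0], "rot": [0, 0, 0]},
  {"offset": [-2, 15, 0], "rot": [0, 0, 0]},
  {"offset": [-2, 15, 0], "rot": [0, 0, 0]},
  {"offset": [-2, 15, 0], "rot": [0, 0, 0]},
  {"offset": [-2, 15, 0], "rot": [0, 0, 0]},
  {"offset": [-2, 15, 0], "rot": [0, 0, 0]},
  {"offset": [-2, 15, 0], "rot": [0, 0, 0]},
])

```text
time: 3.1
position: [0.5554, -0.2311, 0.3245]
tool_rot: [0.707, 0.707, -0.0, 0.0]
ft_force: [-0.5, -0.7, -0.0]
grip_width: 0.0868
grip_force: 0.0
```

Run:
```python
from h import *
im,c=snap("w2")
for col,z in (("yellow",.003),("yellow",.13),("red",.003),("red",.1),("blue",.003)):
    print(col,z); blobs(mask(im,col),c,z,25)
print(get_obs()["position"], nets.spot_point("wrist","torch"))
```

```text
yellow 0.003
px [419.  23.] n 116 rect mm [834.6  13.2] [95.8  6.5] 77.7 circ 836.5 12.8 r 47.9
px [189.  75.] n 305 rect mm [454.  -99.6] [30.5 28.7] 89.7 circ 454.3 -100.1 r 15.8
px [217.  91.] n 25 rect mm [ 497.2 -127.3] [22.9  3.9] 50.7 circ 496.3 -126.5 r 11.5
px [313. 188.] n 1846 rect mm [ 652.6 -285.4] [100.2 100.3] 19.3 circ 652.1 -285.2 r 69.2
px [313. 190.] n 809 rect mm [ 652.4 -285.8] [68.9 67.8] 47.5 circ 652.5 -286.0 r 34.8
yellow 0.13
px [419.  23.] n 116 rect mm [757.6 -32.3] [69.4  4.7] 77.7 circ 759.1 -32.6 r 34.7
px [189.  75.] n 305 rect mm [ 481.9 -114.1] [22.1 20.8] 89.7 circ 482.0 -114.5 r 11.5
px [217.  91.] n 25 rect mm [ 513.2 -134.2] [16.6  2.9] 50.7 circ 512.5 -133.6 r 8.3
px [313. 188.] n 1846 rect mm [ 625.7 -248.8] [72.6 72.7] 19.3 circ 625.4 -248.6 r 50.2
px [313. 190.] n 809 rect mm [ 625.6 -249. ] [49.9 49.1] 47.5 circ 625.7 -249.2 r 25.2
red 0.003
px [300.  73.] n 495 rect mm [625.9 -96.8] [88.6 88.6] 46.2 circ 625.8 -97.0 r 45.2
px [300.  72.] n 981 rect mm [625.9 -96.7] [54.8 54. ] 2.0 circ 625.7 -96.8 r 27.9
px [184. 222.] n 960 rect mm [ 431.6 -345.1] [65.1 73.4] 54.7 circ 430.2 -348.9 r 38.5
red 0.1
px [300.  73.] n 495 rect mm [ 611.  -108.5] [70. 70.] 46.2 circ 611.0 -108.6 r 35.7
px [300.  72.] n 981 rect mm [ 611.  -108.4] [43.3 42.6] 2.0 circ 610.9 -108.5 r 22.0
px [184. 222.] n 960 rect mm [ 457.6 -304.6] [51.4 57.9] 54.7 circ 456.5 -307.5 r 30.4
blue 0.003
[ 0.55524436 -0.23122673  0.32438894] [{'centre': [0.4841, -0.1161, 0.0022], 'conf': 0.67}]
```

Call:
apply_moves([
  {"offset": [-7.3, 11.6, 0], "rot": [0, 0, 0]},
  {"offset": [-7.3, 11.6, 0], "rot": [0, 0, 0]},
  {"offset": [-7.3, 11.6, 0], "rot": [0, 0, 0]},
  {"offset": [-7.3, 11.6, 0], "rot": [0, 0, 0]},
  {"offset": [-7.3, 11.6, -12], "rot": [0, 0, 0]},
  {"offset": [-7.3, 11.6, -12], "rot": [0, 0, 0]},
  {"offset": [-7.3, 11.6, -16], "rot": [0, 0, 0]},
  {"offset": [-7.3, 11.6, -19], "rot": [0, 0, 0]},
  {"offset": [-7.3, 11.6, -21], "rot": [0, 0, 0]},
  {"offset": [-7.3, 11.6, -22.5], "rot": [0, 0, 0]},
  {"offset": [-7.3, 11.6, -22.5], "rot": [0, 0, 0]},
  {"offset": [-7.3, 11.6, -22.5], "rot": [0, 0, 0]},
])

```text
time: 4.4
position: [0.4827, -0.115, 0.0994]
tool_rot: [0.707, 0.707, 0.0, 0.0]
ft_force: [0.6, 0.6, 0.5]
grip_width: 0.087
grip_force: 0.0
```

Call:
apply_moves([
  {"offset": [0, 0, 0], "rot": [0, 0, 0]},
  {"offset": [0, 0, 0], "rot": [0, 0, 0]},
  {"offset": [0, 0, 0], "rot": [0, 0, 0]},
  {"offset": [0, 0, 0], "rot": [0, 0, 0]},
  {"offset": [0, 0, 0], "rot": [0, 0, 0]},
  {"offset": [0, 0, 0], "rot": [0, 0, 0]},
  {"offset": [0, 0, 0], "rot": [0, 0, 0]},
], hand=0, newtons=20)

```text
time: 5.1
position: [0.482, -0.1139, 0.0996]
tool_rot: [0.707, 0.707, 0.0, 0.0]
ft_force: [-0.4, 0.5, -0.2]
grip_width: 0.0387
grip_force: 0.0
```

Call:
apply_moves([
  {"offset": [0, 0, 0], "rot": [0, 0, 0]},
  {"offset": [0, 0, 0], "rot": [0, 0, 0]},
  {"offset": [0, 0, 0], "rot": [0, 0, 0]},
  {"offset": [0, 0, 0], "rot": [0, 0, 0]},
  {"offset": [0, 0, 2], "rot": [0, 0, 0]},
  {"offset": [0, 0, 4], "rot": [0, 0, 0]},
  {"offset": [0, 0, 6], "rot": [0, 0, 0]},
  {"offset": [2, -2, 7], "rot": [0, 0, 0]},
])

```text
time: 5.9
position: [0.4984, -0.131, 0.17]
tool_rot: [0.706, 0.708, -0.001, -0.003]
ft_force: [0.7, -0.3, -2.4]
grip_width: 0.0308
grip_force: 20.0
```

Call:
apply_moves([
  {"offset": [2.5, -2.5, 0], "rot": [0, 0, 0]},
  {"offset": [5, -5, 0], "rot": [0, 0, 0]},
  {"offset": [7.5, -7.5, 0], "rot": [0, 0, 0]},
  {"offset": [10, -10, 0], "rot": [0, 0, 0]},
  {"offset": [12.5, -12.5, 0], "rot": [0, 0, 0]},
  {"offset": [14, -14, 0], "rot": [0, 0, 0]},
  {"offset": [15, -15.2, 0], "rot": [0, 0, 0]},
  {"offset": [15, -15.2, 0], "rot": [0, 0, 0]},
  {"offset": [15, -15.2, -2], "rot": [0, 0, 0]},
  {"offset": [15, -15.2, -4], "rot": [0, 0, 0]},
  {"offset": [15, -15.2, -5], "rot": [0, 0, 0]},
  {"offset": [15, -15.2, -5.5], "rot": [0, 0, 0]},
  {"offset": [15, -15.2, -6], "rot": [0, 0, 0]},
  {"offset": [15, -15.2, -6], "rot": [0, 0, 0]},
])

```text
time: 7.3
position: [0.6519, -0.2857, 0.1094]
tool_rot: [0.707, 0.707, -0.0, -0.0]
ft_force: [0.3, 0.9, -2.0]
grip_width: 0.0306
grip_force: 20.0
```

Call:
apply_moves([
  {"offset": [0, 0, -0.2], "rot": [0, 0, 0]},
  {"offset": [0, 0, -0.4], "rot": [0, 0, 0]},
  {"offset": [0, 0, -0.5], "rot": [0, 0, 0]},
  {"offset": [0, 0, -0.6], "rot": [0, 0, 0]},
  {"offset": [0, 0, -0.65], "rot": [0, 0, 0]},
  {"offset": [0, 0, -0.7], "rot": [0, 0, 0]},
  {"offset": [0, 0, -0.7], "rot": [0, 0, 0]},
])

```text
time: 8.0
position: [0.652, -0.286, 0.1026]
tool_rot: [0.707, 0.707, 0.0, 0.0]
ft_force: [-0.2, 1.0, -2.5]
grip_width: 0.0309
grip_force: 20.0
```

Call:
apply_moves([
  {"offset": [0, 0, -0.05], "rot": [0, 0, 0]},
  {"offset": [0, 0, -0.1], "rot": [0, 0, 0]},
  {"offset": [0, 0, -0.1], "rot": [0, 0, 0]},
  {"offset": [0, 0, -0.1], "rot": [0, 0, 0]},
])

```text
time: 8.4
position: [0.6521, -0.2861, 0.1025]
tool_rot: [0.707, 0.707, 0.0, 0.0]
ft_force: [-0.7, 0.4, 5.3]
grip_width: 0.0306
grip_force: 20.0
```

Call:
apply_moves([
  {"offset": [0, 0, 0], "rot": [0, 0, 0]},
  {"offset": [0, 0, 0], "rot": [0, 0, 0]},
  {"offset": [0, 0, 0], "rot": [0, 0, 0]},
  {"offset": [0, 0, 0], "rot": [0, 0, 0]},
  {"offset": [0, 0, 1], "rot": [0, 0, 0]},
  {"offset": [0, 0, 4], "rot": [0, 0, 0]},
  {"offset": [0, 0, 8], "rot": [0, 0, 0]},
  {"offset": [-4, -0.5, 10], "rot": [0, 0, 0]},
  {"offset": [-8, -1, 10], "rot": [0, 0, 0]},
  {"offset": [-12, -1.5, 10], "rot": [0, 0, 0]},
  {"offset": [-16, -2, 10], "rot": [0, 0, 0]},
  {"offset": [-19.6, -2.3, 10], "rot": [0, 0, 0]},
  {"offset": [-19.6, -2.3, 10], "rot": [0, 0, 0]},
  {"offset": [-19.6, -2.3, 10], "rot": [0, 0, 0]},
], hand=1)

```text
time: 9.8
position: [0.456, -0.3096, 0.2026]
tool_rot: [0.708, 0.707, 0.0, 0.001]
ft_force: [-0.1, 0.4, 1.1]
grip_width: 0.087
grip_force: 0.0
```

Call:
apply_moves([
  {"offset": [0, 0, -4], "rot": [0, 0, 0]},
  {"offset": [0, 0, -7], "rot": [0, 0, 0]},
  {"offset": [0, 0, -10], "rot": [0, 0, 0]},
  {"offset": [0, 0, -12], "rot": [0, 0, 0]},
  {"offset": [0, 0, -12.4], "rot": [0, 0, 0]},
  {"offset": [0, 0, -12.4], "rot": [0, 0, 0]},
  {"offset": [0, 0, -12.4], "rot": [0, 0, 0]},
])

```text
time: 10.5
position: [0.4573, -0.3097, 0.0785]
tool_rot: [0.707, 0.707, 0.0, 0.001]
ft_force: [1.0, 0.1, -1.0]
grip_width: 0.0871
grip_force: 0.0
```

Call:
apply_moves([
  {"offset": [0, 0, 0], "rot": [0, 0, 0]},
  {"offset": [0, 0, 0], "rot": [0, 0, 0]},
  {"offset": [0, 0, 0], "rot": [0, 0, 0]},
  {"offset": [0, 0, 0], "rot": [0, 0, 0]},
  {"offset": [0, 0, 0], "rot": [0, 0, 0]},
  {"offset": [0, 0, 0], "rot": [0, 0, 0]},
  {"offset": [0, 0, 0], "rot": [0, 0, 0]},
], hand=0, newtons=20)

```text
time: 11.2
position: [0.4556, -0.3089, 0.0779]
tool_rot: [0.707, 0.707, -0.0, -0.0]
ft_force: [-3.0, 0.2, 4.8]
grip_width: 0.0598
grip_force: 20.0
```

Call:
apply_moves([
  {"offset": [0, 0, 2], "rot": [0, 0, 0]},
  {"offset": [0, 0, 4], "rot": [0, 0, 0]},
  {"offset": [0, 0, 6], "rot": [0, 0, 0]},
  {"offset": [2, 2.5, 7], "rot": [0, 0, 0]},
  {"offset": [4, 5, 7], "rot": [0, 0, 0]},
  {"offset": [6, 7.5, 7], "rot": [0, 0, 0]},
  {"offset": [8, 10, 7], "rot": [0, 0, 0]},
  {"offset": [10, 12.5, 7], "rot": [0, 0, 0]},
  {"offset": [12, 15, 7], "rot": [0, 0, 0]},
  {"offset": [14, 17.5, 7], "rot": [0, 0, 0]},
  {"offset": [16, 20, 7], "rot": [0, 0, 0]},
  {"offset": [17, 21.2, 7], "rot": [0, 0, 0]},
  {"offset": [17, 21.2, 5], "rot": [0, 0, 0]},
  {"offset": [17, 21.2, 3], "rot": [0, 0, 0]},
  {"offset": [17, 21.2, 2], "rot": [0, 0, 0]},
  {"offset": [17, 21.2, 1.4], "rot": [0, 0, 0]},
  {"offset": [17, 21.2, 1], "rot": [0, 0, 0]},
  {"offset": [17, 21.2, 1], "rot": [0, 0, 0]},
])

```text
time: 13.0
position: [0.6259, -0.0973, 0.0874]
tool_rot: [0.707, 0.707, -0.0, -0.0]
ft_force: [0.2, -0.8, -3.5]
grip_width: 0.0596
grip_force: 20.0
```

Call:
apply_moves([
  {"offset": [0, 0, -0.2], "rot": [0, 0, 0]},
  {"offset": [0, 0, -0.4], "rot": [0, 0, 0]},
  {"offset": [0, 0, -0.5], "rot": [0, 0, 0]},
  {"offset": [0, 0, -0.6], "rot": [0, 0, 0]},
  {"offset": [0, 0, -0.7], "rot": [0, 0, 0]},
  {"offset": [0, 0, -0.75], "rot": [0, 0, 0]},
  {"offset": [0, 0, -0.75], "rot": [0, 0, 0]},
  {"offset": [0, 0, -0.75], "rot": [0, 0, 0]},
])

```text
time: 13.8
position: [0.626, -0.097, 0.0809]
tool_rot: [0.707, 0.707, 0.0, 0.0]
ft_force: [-2.0, 0.8, 4.8]
grip_width: 0.0597
grip_force: 20.0
```

Call:
apply_moves([
  {"offset": [0, 0, 0], "rot": [0, 0, 0]},
  {"offset": [0, 0, 0], "rot": [0, 0, 0]},
  {"offset": [0, 0, 0], "rot": [0, 0, 0]},
  {"offset": [0, 0, 0], "rot": [0, 0, 0]},
  {"offset": [0, 0, 1], "rot": [0, 0, 0]},
  {"offset": [0, 0, 4], "rot": [0, 0, 0]},
  {"offset": [0, 0, 8], "rot": [0, 0, 0]},
  {"offset": [0, 0, 12], "rot": [0, 0, 0]},
  {"offset": [-7, 15, 24], "rot": [0, 0, 0]},
  {"offset": [-7, 15, 24], "rot": [0, 0, 0]},
  {"offset": [-7, 15, 24], "rot": [0, 0, 0]},
  {"offset": [-7, 15, 24], "rot": [0, 0, 0]},
  {"offset": [-7, 15, 24], "rot": [0, 0, 0]},
  {"offset": [-7, 15, 24], "rot": [0, 0, 0]},
  {"offset": [-7, 15, 24], "rot": [0, 0, 0]},
  {"offset": [-7, 15, 24], "rot": [0, 0, 0]},
], hand=1)

```text
time: 15.4
position: [0.556, 0.0519, 0.3187]
tool_rot: [0.708, 0.707, -0.001, -0.001]
ft_force: [0.1, -0.4, 0.5]
grip_width: 0.087
grip_force: 0.0
```

Run:
```python
from h import *
im,c=snap("w3")
for col,z in (("orange",.003),("orange",.095),("blue",.003)):
    print(col,z); blobs(mask(im,col),c,z,40)
print(get_obs()["position"]); 
for q in ("flask","cylinder"): print([(np.round(d["centre"],3),d["conf"]) for d in nets.spot_point("wrist",q)])
print([wpix(p,c).round() for p in ((.625,.266,.003),(.654,.078,.003),(.473,.326,.13),(.47,.123,.118))])
```

```text
orange 0.003
px [54.  4.] n 72 rect mm [193.9 348.4] [19.9 31.5] 74.5 circ 194.3 351.0 r 16.9
px [299.  22.] n 504 rect mm [623.5 266. ] [91.8 65.9] 4.0 circ 623.3 266.4 r 55.5
px [299.  22.] n 705 rect mm [623.4 266.3] [57.6 30.5] 3.5 circ 623.7 266.8 r 32.0
px [89. 76.] n 220 rect mm [276.  195.2] [97.2 12.5] 89.2 circ 280.3 195.1 r 48.6
px [ 74. 145.] n 1036 rect mm [235.4  77.4] [ 26.5 313.1] 0.9 circ 235.7 77.4 r 156.8
px [189. 112.] n 537 rect mm [451.6 123.6] [68.7 38.1] 47.1 circ 451.2 124.5 r 38.4
px [388. 101.] n 273 rect mm [771.9 148.6] [37.6 26. ] 8.9 circ 772.4 149.0 r 22.3
px [ 91. 123.] n 104 rect mm [277.3 114.1] [11.1 62.3] 0.2 circ 279.3 114.1 r 31.3
px [381. 187.] n 489 rect mm [783.1  16.8] [ 49. 186.] 10.1 circ 784.3 16.7 r 95.0
px [152. 188.] n 393 rect mm [378.6   1.1] [36.6 69.1] 84.1 circ 378.2 1.4 r 37.8
px [ 98. 226.] n 63 rect mm [270.2 -67.8] [23.2 26.8] 84.0 circ 269.3 -70.4 r 15.5
px [123. 239.] n 68 rect mm [313.9 -95.4] [17.3 33.8] 45.1 circ 318.2 -91.1 r 16.9
px [  2. 243.] n 55 rect mm [ -27.6 -129.5] [36.6 28.9] 65.5 circ -32.6 -127.8 r 20.0
px [ 
[... 1222 characters left out ...]
.2 23. ] 65.5 circ 86.3 -75.7 r 16.0
px [  9. 241.] n 57 rect mm [107.7 -71.5] [21.9 22. ] 0.3 circ 108.0 -69.6 r 13.6
px [136. 251.] n 41 rect mm [383.6 -66.6] [18.6 13.8] 85.0 circ 380.6 -66.5 r 10.0
blue 0.003
px [314. 138.] n 417 rect mm [649.   82.5] [84.7 83.6] 2.1 circ 648.9 82.8 r 42.8
px [315. 138.] n 816 rect mm [648.5  82.7] [49.5 48.8] 1.8 circ 648.8 82.7 r 25.6
[0.55600463 0.05183603 0.31862408]
[(array([ 0.418,  0.028, -0.001]), 0.87), (array([ 0.371, -0.063, -0.001]), 0.83), (array([0.473, 0.13 , 0.006]), 0.62), (array([ 0.55 ,  0.001, -0.002]), 0.37)]
[(array([ 0.628, -0.099, -0.002]), 0.21)]
[array([300.,  22.]), array([318., 142.]), array([184., -49.]), array([181., 115.])]
```

View pics/w3.png

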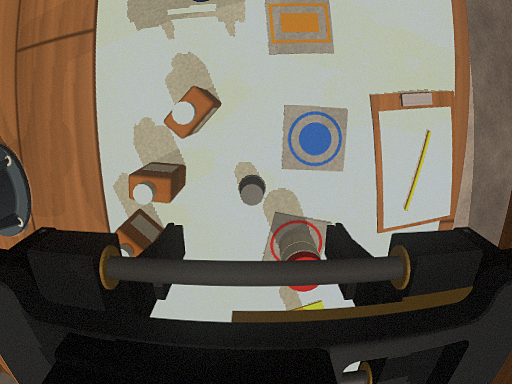

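The flask target is at (195,112), the blue mat at (314,138) and the orange mat at (299,22), with the jar standing on red. The arm had not settled when this was taken, so I'll move closer, let it rest and measure again.

Call:
apply_moves([
  {"offset": [-5, 8, 0], "rot": [0, 0, 0]},
  {"offset": [-5, 8, 0], "rot": [0, 0, 0]},
  {"offset": [-5, 8, 0], "rot": [0, 0, 0]},
  {"offset": [-5, 8, 0], "rot": [0, 0, 0]},
  {"offset": [-5, 8, 0], "rot": [0, 0, 0]},
  {"offset": [-5, 8, 0], "rot": [0, 0, 0]},
  {"offset": [-5, 8, 0], "rot": [0, 0, 0]},
  {"offset": [-5, 8, 0], "rot": [0, 0, 0]},
])

```text
time: 16.35
position: [0.5064, 0.1323, 0.3199]
tool_rot: [0.708, 0.707, -0.0, -0.0]
ft_force: [-0.5, 0.6, -0.6]
grip_width: 0.087
grip_force: 0.0
```

Run:
```python
from h import *
im,c=snap("w4")
def brown(im): return cv2.inRange(cv2.cvtColor(im,cv2.COLOR_BGR2HSV),(0,90,25),(20,255,255))
for n,m,z in (("orange",mask(im,"orange"),.003),("brown",brown(im),.095),("blue",mask(im,"blue"),.003)):
    print(n,z); blobs(m,c,z,150)
print(get_obs()["position"]); 
for q in ("flask","cylinder"): print([(np.round(d["centre"],3),d["conf"]) for d in nets.spot_point("wrist",q)])
cv2.imwrite("pics/w4c.png",cv2.resize(im[20:260,80:380],None,fx=2.5,fy=2.5,interpolation=cv2.INTER_CUBIC))
```

```text
orange 0.003
px [79. 17.] n 672 rect mm [203.1 380.8] [84.  62.6] 76.3 circ 204.7 385.5 r 47.0
px [110.  11.] n 337 rect mm [263.7 384. ] [53.2 37.8] 83.2 circ 262.3 383.5 r 31.3
px [330.  74.] n 514 rect mm [623.8 266. ] [91.4 64.7] 4.4 circ 623.6 265.9 r 55.0
px [331.  74.] n 701 rect mm [623.7 266.6] [57.1 30.4] 4.1 circ 623.4 266.4 r 31.1
px [114. 101.] n 213 rect mm [276.1 233.4] [68.2 13.5] 87.6 circ 280.6 233.2 r 34.1
px [ 96. 153.] n 1084 rect mm [232.8 127.6] [253.2  29.5] 89.4 circ 236.5 127.6 r 127.1
px [  7. 136.] n 238 rect mm [  7.7 193. ] [ 26.6 127.7] 6.7 circ 15.0 193.9 r 63.9
px [407. 153.] n 386 rect mm [768.3 140.3] [56.8 41.8] 11.9 circ 766.3 139.8 r 32.6
px [119. 172.] n 214 rect mm [274.3 101.7] [ 16.6 109.2] 0.3 circ 274.5 101.8 r 54.9
px [237. 164.] n 345 rect mm [477.2 118.9] [30.5 38. ] 49.5 circ 477.2 118.9 r 23.6
px [216. 186.] n 180 rect mm [449.1  88.2] [25.7 38.1] 43.1 circ 449.6 89.4 r 21.9
px [398. 205.] n 213 rect mm [758.9  56.9] [  8.3 115. ] 8.7 circ 759.8 57.1 r 57.5
px [200. 245.] n 232 rect mm [404.6 -19.9] [36.9 43.6] 82.8 circ 404.1 -19.9 r 
[... 751 characters left out ...]
3 circ 732.9 -20.0 r 43.8
px [178. 295.] n 419 rect mm [387.  -64.5] [61.8 30.9] 69.4 circ 393.5 -66.6 r 31.7
px [352. 308.] n 2985 rect mm [692.4 -85.4] [443.7  53.8] 0.1 circ 692.5 -97.9 r 222.3
px [504. 372.] n 354 rect mm [1240.7 -467.8] [ 78.4 248. ] 35.5 circ 1272.6 -445.0 r 124.0
blue 0.003
px [234.  35.] n 532 rect mm [474.  328.1] [54.  48.2] 12.9 circ 473.3 331.1 r 27.8
px [340. 186.] n 352 rect mm [649.4  83.1] [83.6 84.3] 3.4 circ 648.9 83.1 r 42.8
px [341. 188.] n 677 rect mm [648.9  82.9] [49.4 48. ] 0.7 circ 649.0 83.1 r 25.5
[0.50629641 0.13249107 0.31995161]
[(array([0.473, 0.129, 0.006]), 0.95), (array([ 0.422,  0.027, -0.002]), 0.91)]
[(array([0.476, 0.327, 0.003]), 0.83)]
```

View pics/w4c.png

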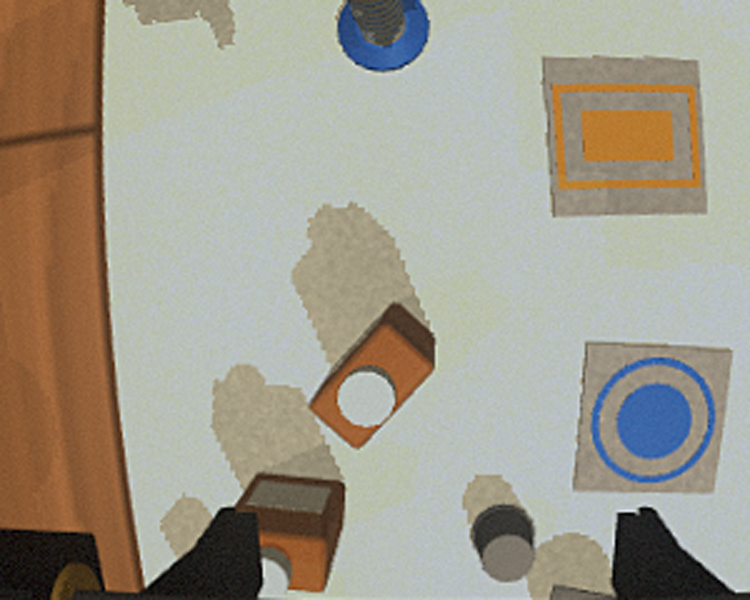

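Run:
```python
from h import *
c=vision.calibration("wrist")
f=lambda x,y:(80+(x+.5)/2.5-.5,20+(y+.5)/2.5-.5)
print("cap",plane([f(367,398)],c,.118))
P=plane([f(310,406),f(358,447),f(433,367),f(388,322)],c,.095);print(P)
for i in range(4):
    d=P[(i+1)%4]-P[i]; print(np.hypot(*d),np.degrees(np.arctan2(d[1],d[0])))
c0=dict(K=c["K"],R=np.array([[ 9.99998377e-01,1.76662941e-03,-3.54614326e-04],[1.79460408e-03,-9.58834006e-01,2.83961491e-01],[1.61638445e-04,-2.83961666e-01,-9.58835620e-01]]),t=np.array([-0.62471325,-0.0347604,0.39082982]))
blobs(mask(cv2.imread("pics/wrist0.png"),"blue"),c0,.003)
```

```text
cap [[0.47275242 0.12683802]]
[[0.44100486 0.11700658]
 [0.46519194 0.09506672]
 [0.5039867  0.13713019]
 [0.48172205 0.15993155]]
0.032655361323737364 -42.21086666641313
0.0572221079807832 47.31493197507049
0.03186874254834067 134.31767406796877
0.05916454042788626 -133.48800221673116
px [273. 104.] n 665 rect mm [648.4  83.1] [84.1 83.9] 1.0 circ 648.9 82.7 r 42.7
px [273. 104.] n 1253 rect mm [648.8  82.5] [50.  49.6] 45.9 circ 649.0 82.8 r 25.7
```

Call:
apply_moves([
  {"offset": [-3.3, -0.6, -5], "rot": [0, 0, -42.5]},
  {"offset": [-3.3, -0.6, -5], "rot": [0, 0, -42.5]},
  {"offset": [-3.3, -0.6, -5], "rot": [0, 0, -42.5]},
  {"offset": [-3.3, -0.6, -5], "rot": [0, 0, -42.5]},
  {"offset": [-3.3, -0.6, -5], "rot": [0, 0, -42.5]},
  {"offset": [-3.3, -0.6, -5], "rot": [0, 0, -42.5]},
  {"offset": [-3.3, -0.6, -9], "rot": [0, 0, -42.5]},
  {"offset": [-3.3, -0.6, -13], "rot": [0, 0, -42.5]},
  {"offset": [-3.3, -0.6, -17], "rot": [0, 0, -42.5]},
  {"offset": [-3.3, -0.6, -20], "rot": [0, 0, -42.5]},
  {"offset": [-3.3, -0.6, -22], "rot": [0, 0, -42.5]},
  {"offset": [-3.3, -0.6, -23.5], "rot": [0, 0, -42.5]},
  {"offset": [-3.3, -0.6, -24], "rot": [0, 0, -42.5]},
  {"offset": [-3.3, -0.6, -24], "rot": [0, 0, -42.5]},
])

```text
time: 17.9
position: [0.4729, 0.127, 0.0796]
tool_rot: [0.915, 0.404, -0.001, -0.0]
ft_force: [0.3, -0.2, 1.1]
grip_width: 0.0868
grip_force: 0.0
```

Call:
apply_moves([
  {"offset": [0, 0, 0], "rot": [0, 0, 0]},
  {"offset": [0, 0, 0], "rot": [0, 0, 0]},
  {"offset": [0, 0, 0], "rot": [0, 0, 0]},
  {"offset": [0, 0, 0], "rot": [0, 0, 0]},
  {"offset": [0, 0, 0], "rot": [0, 0, 0]},
  {"offset": [0, 0, 0], "rot": [0, 0, 0]},
  {"offset": [0, 0, 0], "rot": [0, 0, 0]},
  {"offset": [0, 0, 0], "rot": [0, 0, 0]},
  {"offset": [0, 0, 0], "rot": [0, 0, 0]},
  {"offset": [0, 0, 0], "rot": [0, 0, 0]},
], hand=0, newtons=20)

```text
time: 18.9
position: [0.4731, 0.127, 0.0801]
tool_rot: [0.915, 0.403, 0.0, 0.0]
ft_force: [0.1, -0.1, -0.4]
grip_width: 0.0357
grip_force: 19.9
```

Call:
apply_moves([
  {"offset": [0, 0, 2], "rot": [0, 0, 0]},
  {"offset": [0, 0, 4], "rot": [0, 0, 0]},
  {"offset": [0, 0, 6], "rot": [0, 0, 0]},
  {"offset": [2, 1.8, 7], "rot": [0, 0, -6]},
  {"offset": [4, 3.6, 7], "rot": [0, 0, -12]},
  {"offset": [6, 5.4, 7], "rot": [0, 0, -18]},
  {"offset": [8, 7.2, 7], "rot": [0, 0, -24]},
  {"offset": [10, 9, 7], "rot": [0, 0, -30]},
  {"offset": [12, 11, 7], "rot": [0, 0, -36]},
  {"offset": [14, 13, 7], "rot": [0, 0, -41]},
  {"offset": [15.05, 13.9, 7], "rot": [0, 0, -43.4]},
  {"offset": [15.05, 13.9, 7], "rot": [0, 0, -43.4]},
  {"offset": [15.05, 13.9, 5], "rot": [0, 0, -43.4]},
  {"offset": [15.05, 13.9, 3], "rot": [0, 0, -43.4]},
  {"offset": [15.05, 13.9, 2], "rot": [0, 0, -43.4]},
  {"offset": [15.05, 13.9, 1.4], "rot": [0, 0, -43.4]},
  {"offset": [15.05, 13.9, 1], "rot": [0, 0, -43.4]},
  {"offset": [15.05, 13.9, 0.8], "rot": [0, 0, -43.4]},
  {"offset": [15.05, 13.9, 0.8], "rot": [0, 0, -43.4]},
])

```text
time: 20.8
position: [0.6237, 0.266, 0.0884]
tool_rot: [0.999, 0.036, 0.0, -0.0]
ft_force: [-0.4, 0.0, -2.7]
grip_width: 0.0361
grip_force: 19.9
```

Run:
```python
from h import *
im,c=snap("s5","scene")
im,c=snap("w5")
cv2.imwrite("pics/s5c.png",cv2.resize(cv2.imread("pics/s5.png")[110:320,120:400],None,fx=2.5,fy=2.5,interpolation=cv2.INTER_CUBIC))
```

```text
(no output)
```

View pics/s5c.png

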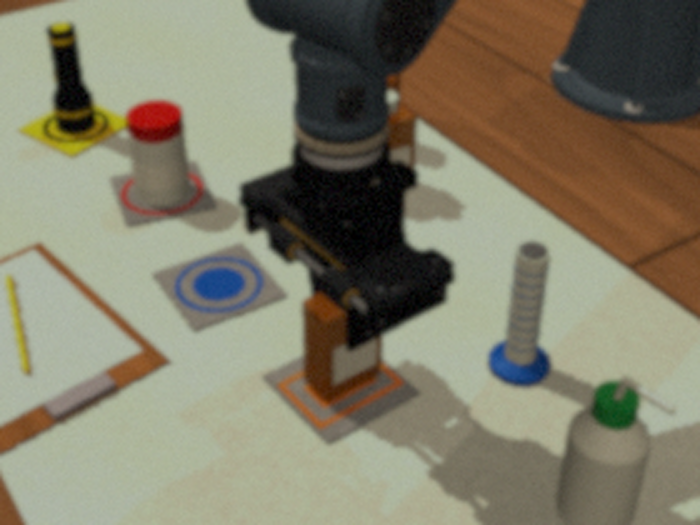

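The crop shows the torch (70,125) and jar (160,200) on their mats, and the flask squared over the orange mat at (340,390). Next I lower it.

Call:
apply_moves([
  {"offset": [0, 0, -0.2], "rot": [0, 0, 0]},
  {"offset": [0, 0, -0.35], "rot": [0, 0, 0]},
  {"offset": [0, 0, -0.45], "rot": [0, 0, 0]},
  {"offset": [0, 0, -0.5], "rot": [0, 0, 0]},
  {"offset": [0, 0, -0.55], "rot": [0, 0, 0]},
  {"offset": [0, 0, -0.6], "rot": [0, 0, 0]},
  {"offset": [0, 0, -0.6], "rot": [0, 0, 0]},
])

```text
time: 21.6
position: [0.6235, 0.266, 0.0831]
tool_rot: [0.999, 0.036, 0.0, 0.0]
ft_force: [-2.4, -1.5, 5.2]
grip_width: 0.036
grip_force: 19.9
```

Call:
apply_moves([
  {"offset": [0, 0, 0], "rot": [0, 0, 0]},
  {"offset": [0, 0, 0], "rot": [0, 0, 0]},
  {"offset": [0, 0, 0], "rot": [0, 0, 0]},
  {"offset": [0, 0, 0], "rot": [0, 0, 0]},
  {"offset": [0, 0, 1], "rot": [0, 0, 0]},
  {"offset": [0, 0, 4], "rot": [0, 0, 0]},
  {"offset": [0, 0, 8], "rot": [0, 0, 0]},
  {"offset": [0, 0, 12], "rot": [0, 0, 0]},
  {"offset": [-13.5, -10, 23], "rot": [0, 0, 86]},
  {"offset": [-13.5, -10, 23], "rot": [0, 0, 86]},
  {"offset": [-13.5, -10, 23], "rot": [0, 0, 86]},
  {"offset": [-13.5, -10, 23], "rot": [0, 0, 86]},
  {"offset": [-13.5, -10, 23], "rot": [0, 0, 86]},
  {"offset": [-13.5, -10, 23], "rot": [0, 0, 86]},
  {"offset": [-13.5, -10, 23], "rot": [0, 0, 86]},
  {"offset": [-13.5, -10, 23], "rot": [0, 0, 86]},
  {"offset": [-13.5, -10, 23], "rot": [0, 0, 86]},
  {"offset": [-13.5, -10, 23], "rot": [0, 0, 86]},
  {"offset": [-13.5, -10, 23], "rot": [0, 0, 86]},
  {"offset": [-13.5, -10, 23], "rot": [0, 0, 86]},
], hand=1)

```text
time: 23.6
position: [0.4885, 0.1661, 0.3126]
tool_rot: [0.708, 0.707, 0.0, 0.0]
ft_force: [0.0, -0.3, -0.9]
grip_width: 0.087
grip_force: 0.0
```

Call:
apply_moves([
  {"offset": [0, 0, 0], "rot": [0, 0, 0]},
  {"offset": [0, 0, 0], "rot": [0, 0, 0]},
])

```text
time: 23.8
position: [0.4885, 0.1661, 0.3122]
tool_rot: [0.707, 0.707, 0.0, 0.0]
ft_force: [0.0, -0.1, 0.3]
grip_width: 0.0871
grip_force: 0.0
```

Run:
```python
from h import *
im,c=snap("w6")
for n,m,z in (("orange",mask(im,"orange"),.003),("blue",mask(im,"blue"),.003)):
    print(n,z); blobs(m,c,z,150)
print(get_obs()["position"])
print([(np.round(d["centre"],3),d["conf"]) for d in nets.spot_point("wrist","cylinder")])
cv2.imwrite("pics/w6c.png",cv2.resize(im[0:240,130:430],None,fx=2.5,fy=2.5,interpolation=cv2.INTER_CUBIC))
```

```text
orange 0.003
px [96. 25.] n 2049 rect mm [229.2 368.4] [167.8 104.1] 86.9 circ 216.6 371.6 r 89.7
px [63. 39.] n 185 rect mm [158.2 385.9] [78.1 17.5] 85.9 circ 153.0 386.2 r 39.1
px [16. 82.] n 771 rect mm [ 32.2 312.7] [ 36.  271.2] 1.2 circ 34.3 312.6 r 135.9
px [ 1. 62.] n 194 rect mm [ -9.1 373. ] [ 13.7 149.7] 1.8 circ -11.1 372.9 r 74.9
px [337.  96.] n 433 rect mm [623.7 266.3] [91.3 65.4] 4.4 circ 622.8 266.5 r 55.2
px [350.  94.] n 392 rect mm [640.9 270. ] [39.6 37.9] 4.7 circ 640.9 270.8 r 26.8
px [125. 156.] n 796 rect mm [272.2 154.2] [242.1  21.4] 90.0 circ 280.2 154.2 r 121.1
px [103. 156.] n 1273 rect mm [229.7 154.2] [232.   37.4] 87.2 circ 227.5 154.3 r 116.0
px [ 79. 121.] n 180 rect mm [193.1 238. ] [71.1 18.7] 89.3 circ 188.0 238.1 r 35.7
px [  9. 141.] n 453 rect mm [  5.1 215. ] [ 29.3 165. ] 7.4 circ 9.9 215.6 r 82.5
px [412. 185.] n 526 rect mm [777.5 102.1] [ 59.2 120.3] 8.4 circ 773.2 101.6 r 64.1
blue 0.003
px [246.  55.] n 559 rect mm [474.1 327.8] [54.7 48. ] 12.5 circ 473.6 331.2 r 27.7
px [352. 205.] n 298 rect mm [650.1  85.1] [79.9 84.6] 64.2 circ 649.1 83.1 r 42.8
px [351. 209.] n 640 rect mm [648.8  83. ] [49.8 49.3] 18.3 circ 649.1 83.0 r 25.5
[0.48848065 0.16603748 0.31210752]
[(array([0.475, 0.328, 0.002]), 0.86), (array([ 0.625, -0.096, -0.003]), 0.71)]
```

View pics/w6c.png

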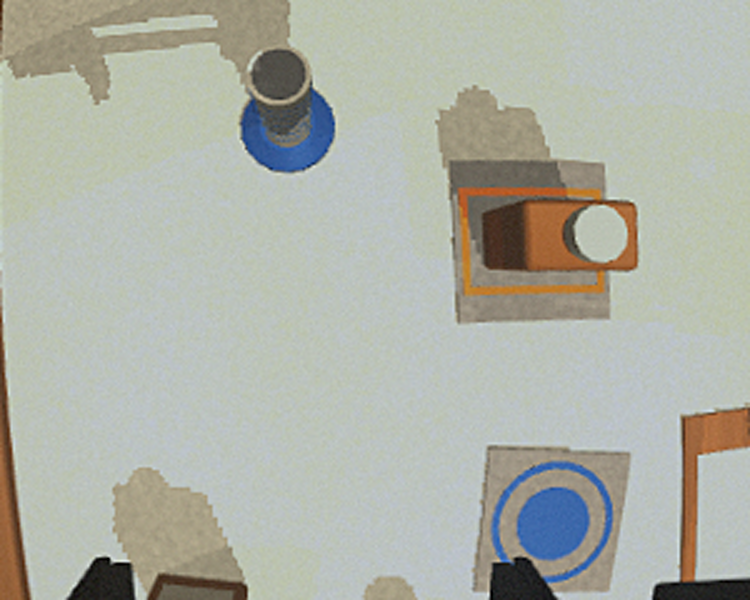

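Run:
```python
from h import *
c=vision.calibration("wrist")
f=lambda x,y:(130+(x+.5)/2.5-.5,(y+.5)/2.5-.5)
print("cap",plane([f(600,234)],c,.121),"cyl top",plane([f(279,75)],c,.13), "foot lo-x,hi-x,lo-y",plane([f(240,127),f(335,127),f(286,172)],c,.004))
```

```text
cap [[0.62046005 0.26585365]] cyl top [[0.47382816 0.33018092]] foot lo-x,hi-x,lo-y [[0.44524505 0.33107446]
 [0.5014808  0.33063473]
 [0.47261955 0.30273822]]
```

Call:
apply_moves([
  {"offset": [-1.5, 16.45, 0], "rot": [0, 0, 0]},
  {"offset": [-1.5, 16.45, 0], "rot": [0, 0, 0]},
  {"offset": [-1.5, 16.45, 0], "rot": [0, 0, 0]},
  {"offset": [-1.5, 16.45, 0], "rot": [0, 0, 0]},
  {"offset": [-1.5, 16.45, -4], "rot": [0, 0, 0]},
  {"offset": [-1.5, 16.45, -8], "rot": [0, 0, 0]},
  {"offset": [-1.5, 16.45, -12], "rot": [0, 0, 0]},
  {"offset": [-1.5, 16.45, -16], "rot": [0, 0, 0]},
  {"offset": [-1.5, 16.45, -19], "rot": [0, 0, 0]},
  {"offset": [-1.5, 16.45, -21], "rot": [0, 0, 0]},
  {"offset": [-1.5, 16.45, -21.4], "rot": [0, 0, 0]},
  {"offset": [-1.5, 16.45, -21.4], "rot": [0, 0, 0]},
  {"offset": [-1.5, 16.45, -21.4], "rot": [0, 0, 0]},
])

```text
time: 25.2
position: [0.4745, 0.3308, 0.0992]
tool_rot: [0.707, 0.708, 0.001, 0.0]
ft_force: [0.0, 0.3, 0.4]
grip_width: 0.0869
grip_force: 0.0
```

Call:
apply_moves([
  {"offset": [0, 0, 0], "rot": [0, 0, 0]},
  {"offset": [0, 0, 0], "rot": [0, 0, 0]},
  {"offset": [0, 0, 0], "rot": [0, 0, 0]},
  {"offset": [0, 0, 0], "rot": [0, 0, 0]},
  {"offset": [0, 0, 0], "rot": [0, 0, 0]},
  {"offset": [0, 0, 0], "rot": [0, 0, 0]},
  {"offset": [0, 0, 0], "rot": [0, 0, 0]},
  {"offset": [0, 0, 0], "rot": [0, 0, 0]},
  {"offset": [0, 0, 0], "rot": [0, 0, 0]},
  {"offset": [0, 0, 0], "rot": [0, 0, 0]},
  {"offset": [0, 0, 0], "rot": [0, 0, 0]},
], hand=0, newtons=15)

```text
time: 26.3
position: [0.4734, 0.3305, 0.0979]
tool_rot: [0.706, 0.708, -0.0, -0.0]
ft_force: [-0.1, -0.5, -0.2]
grip_width: 0.0279
grip_force: 15.0
```

Call:
apply_moves([
  {"offset": [0, 0, 2], "rot": [0, 0, 0]},
  {"offset": [0, 0, 4], "rot": [0, 0, 0]},
  {"offset": [0, 0, 7], "rot": [0, 0, 0]},
  {"offset": [0, -3, 8], "rot": [0, 0, 0]},
  {"offset": [0, -6, 8], "rot": [0, 0, 0]},
  {"offset": [2, -9, 8], "rot": [0, 0, 0]},
  {"offset": [4, -12, 8], "rot": [0, 0, 0]},
  {"offset": [6, -15, 8], "rot": [0, 0, 0]},
  {"offset": [8, -18, 8], "rot": [0, 0, 0]},
  {"offset": [10.5, -20.5, 8], "rot": [0, 0, 0]},
  {"offset": [13, -22.5, 8], "rot": [0, 0, 0]},
  {"offset": [15.5, -24, 8], "rot": [0, 0, 0]},
  {"offset": [17.5, -24.8, 8], "rot": [0, 0, 0]},
  {"offset": [17.5, -24.8, 7], "rot": [0, 0, 0]},
  {"offset": [17.5, -24.8, 5], "rot": [0, 0, 0]},
  {"offset": [17.5, -24.8, 3], "rot": [0, 0, 0]},
  {"offset": [17.5, -24.8, 2], "rot": [0, 0, 0]},
  {"offset": [17.5, -24.8, 1.3], "rot": [0, 0, 0]},
  {"offset": [17.5, -24.8, 0.9], "rot": [0, 0, 0]},
  {"offset": [17.5, -24.8, 0.9], "rot": [0, 0, 0]},
])

```text
time: 28.3
position: [0.6482, 0.0828, 0.1069]
tool_rot: [0.706, 0.708, -0.0, -0.0]
ft_force: [-0.4, -0.2, -0.7]
grip_width: 0.0274
grip_force: 15.0
```

Call:
apply_moves([
  {"offset": [0, 0, -0.2], "rot": [0, 0, 0]},
  {"offset": [0, 0, -0.4], "rot": [0, 0, 0]},
  {"offset": [0, 0, -0.5], "rot": [0, 0, 0]},
  {"offset": [0, 0, -0.6], "rot": [0, 0, 0]},
  {"offset": [0, 0, -0.65], "rot": [0, 0, 0]},
  {"offset": [0, 0, -0.65], "rot": [0, 0, 0]},
  {"offset": [0, 0, -0.65], "rot": [0, 0, 0]},
])

```text
time: 29.0
position: [0.6486, 0.0826, 0.1009]
tool_rot: [0.706, 0.708, 0.0, 0.0]
ft_force: [0.4, 0.5, 1.2]
grip_width: 0.0275
grip_force: 15.0
```

Call:
apply_moves([
  {"offset": [0, 0, 0], "rot": [0, 0, 0]},
  {"offset": [0, 0, 0], "rot": [0, 0, 0]},
  {"offset": [0, 0, 0], "rot": [0, 0, 0]},
  {"offset": [0, 0, 0], "rot": [0, 0, 0]},
  {"offset": [0, 0, 1], "rot": [0, 0, 0]},
  {"offset": [0, 0, 4], "rot": [0, 0, 0]},
  {"offset": [0, 0, 8], "rot": [0, 0, 0]},
  {"offset": [0, 0, 12], "rot": [0, 0, 0]},
  {"offset": [-5, -7, 23], "rot": [0, 0, 0]},
  {"offset": [-5, -7, 23], "rot": [0, 0, 0]},
  {"offset": [-5, -7, 23], "rot": [0, 0, 0]},
  {"offset": [-5, -7, 23], "rot": [0, 0, 0]},
  {"offset": [-5, -7, 23], "rot": [0, 0, 0]},
  {"offset": [-5, -7, 23], "rot": [0, 0, 0]},
  {"offset": [-5, -7, 23], "rot": [0, 0, 0]},
  {"offset": [-5, -7, 23], "rot": [0, 0, 0]},
  {"offset": [-5, -7, 23], "rot": [0, 0, 0]},
], hand=1)

```text
time: 30.7
position: [0.5984, 0.013, 0.3294]
tool_rot: [0.706, 0.708, -0.001, -0.001]
ft_force: [-0.4, 0.5, -0.5]
grip_width: 0.0871
grip_force: 0.0
```

Run:
```python
from h import *
a,_=snap("s7","scene"); im,c=snap("w7")
for q in ("torch","jar","flask","cylinder","cup","rinse"):
    print(q,[(np.round(d["centre"],3),round(d["conf"],2)) for cam in ("scene","wrist") for d in nets.spot_point(cam,q)[:4]])
blobs(mask(im,"blue"),c,.006,80); blobs(mask(im,"orange"),c,.003,300)
A=cv2.resize(a[100:300,110:310],(400,400),interpolation=cv2.INTER_CUBIC);B=cv2.resize(im[0:200,180:380],(400,400),interpolation=cv2.INTER_CUBIC)
cv2.imwrite("pics/fin.png",np.hstack([A,B]))
```

```text
torch [(array([ 0.656, -0.283,  0.004]), 0.6), (array([ 0.65 , -0.288,  0.004]), 0.63)]
jar [(array([ 0.626, -0.097,  0.002]), 0.93), (array([ 0.632, -0.101,  0.002]), 0.81), (array([ 0.654, -0.291,  0.004]), 0.24)]
flask [(array([0.624, 0.264, 0.   ]), 0.79), (array([ 0.369, -0.064, -0.002]), 0.76), (array([0.626, 0.27 , 0.006]), 0.71), (array([0.418, 0.027, 0.002]), 0.67), (array([0.624, 0.269, 0.005]), 0.64)]
cylinder [(array([0.65 , 0.08 , 0.007]), 0.82), (array([0.648, 0.08 , 0.006]), 0.67)]
cup [(array([ 0.552,  0.004, -0.005]), 0.52), (array([ 0.552,  0.   , -0.002]), 0.95)]
rinse [(array([ 0.529,  0.483, -0.   ]), 0.83), (array([0.624, 0.267, 0.004]), 0.58)]
px [288. 112.] n 415 rect mm [649.   83.5] [83.  83.3] 1.0 circ 648.6 82.7 r 42.6
px [282. 112.] n 502 rect mm [643.7  83.9] [54.5 45. ] 80.3 circ 648.4 83.1 r 27.5
px [55. 86.] n 335 rect mm [234.4 150.3] [147.2  16.4] 88.8 circ 237.2 150.3 r 73.6
px [358. 168.] n 491 rect mm [768.4   3.5] [ 50.6 179.5] 22.8 circ 787.5 11.5 r 89.8
px [ 63. 180.] n 469 rect mm [234.9 -25. ] [ 21.  198.5] 0.2 circ 233.0 -25.0 r 99.6
```

View pics/fin.png

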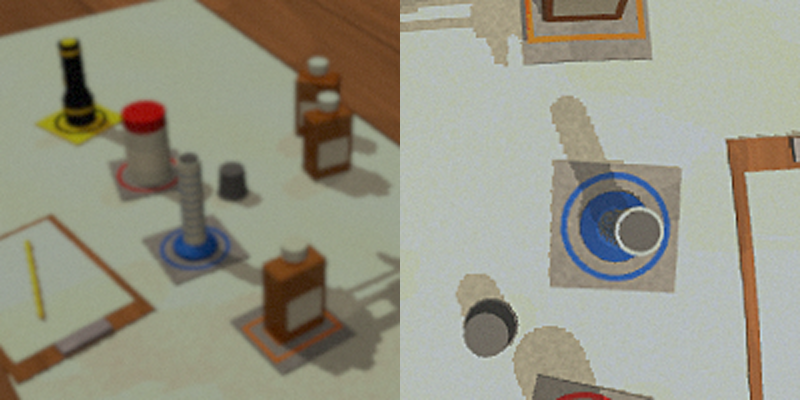

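All four stand upright and centred on their mats: torch (75,115), jar (147,180), cylinder (190,245) and flask (293,330). The cup and the rinse bottle have not moved. Handing in.

```bash
python3 -c "
from rig import hand_in; print(hand_in())"
```

```text
the job is handed in; nothing more can be done
None
```

I set the torch, jar, flask and cylinder down upright on their own mats in that order and handed the job in after about 31 s; each is centred to within a few mm by the final camera checks, the flask is squared up with its rectangle, and the cup and rinse bottle are where they stood.

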